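Tap the stuck cake-tin ring down off its base

TASK

The ring of the loose-bottomed cake tin standing on the low can is stuck on its base. Take the mallet by its handle and tap the ring's two lugs lightly from above in turn, a little at a time so that the ring never tips more than about 8 degrees, until it has come all the way down and stands level on the worktop; touch the ring with the mallet only. Then stand the mallet upright on the chopping board again.

Things in the scene. Friction and masses are not known exactly. Their poses are not given: they have to be found in the camera images.
- ring: Plain aluminium cake-tin ring, 211 mm across, 52 mm high, with two flat ear-like lugs. Origin: centre of its underside; z up, y through both lugs. Lug tops, level with the rim, are 46 (x) by 50 mm (y), centred at y = +-128, z = 52 mm. Starts 44 to 52 mm above the worktop, up to 2.5 degrees off level; stops dead with the underside 4 mm above it. The steel tin without lugs is not meant.
- tin: The fixed can (88 mm wide, 52 mm high; origin: centre of its foot) and on it the 200 mm base disc, top at 53.6 mm, that the ring is stuck round. The ring only goes down: 7 to 10 N on a lug moves it; it follows the mallet and stays where left. A push on one lug lowers that side alone, the far side stays (10 mm at the lug tips it 2.5 degrees; over 10 degrees it jams).
- mallet: Wooden pounding mallet, 125 mm high, 0.22 to 0.42 kg, standing on its head on the board. Head: drum 50 mm across, 26 mm high, flat striking face below; straight round handle 24 mm thick from 34 to 111 mm above the face, end 27 mm thick. Origin: centre of the striking face; z up the handle. Grip it from above with the TCP about 85 mm above the face.
- board: Light wooden chopping board, 200 (x) by 220 mm (y), 18 mm thick, fixed. Origin: centre of its underside, z up. The mallet stands within 35 mm of its middle in x and about 60 mm to one side in y; a dark, waisted, knobbed pepper mill (130 mm high, 52 mm wide) stands on the other side, 105 to 145 mm from the mallet.
There are look-alikes about, which are no part of the job. Leave any blue look-alike of the mallet alone.

How it is judged (in metres and radians):
At the end, for the whole second after the job is handed in: The ring is down, its underside's centre within 12 mm of the bottom stop (less than 16 mm above the worktop) and level within about 6 degrees (0.1 rad); the mallet stands upright (within 6 degrees), at rest and released, with the middle of its head over the chopping board (height (world z) of ring below 0.016 m and angle between each of ring, mallet's own z axis and vertical below 0.1 rad and linear speed of mallet below 0.02 m/s and x of mallet in the frame of board between -0.1 and 0.1 m and y of mallet in the frame of board between -0.11 and 0.11 m and z of mallet in the frame of board between 0.01 and 0.026 m); the robot touches nothing.
It fails at once if the ring is cocked by more than 10 degrees and jams (angle between ring's own z axis and vertical above 0.175 rad).
It fails at once if the robot pushes on the ring itself instead of using the mallet (contact force between any of the fingers, the arm and ring above 2 N).
It fails at once if the ring is struck harder than 60 N (contact force between mallet and ring above 60 N).
It also fails if it takes over 54 s, if anything falls off the work surface, if the arm or the gripper's body presses on something with over 40 N, if the wrist force passes 120 N, or if a joint passes its speed limit or range.

ROBOT

A 7-joint arm with a two-finger parallel gripper is mounted at the origin on the work surface. World frame = base frame: x ahead of the robot, y to its left, z up, the work surface at z = 0. Lengths are in mm, angles in rad, forces in N, time in s.
With the tool pointing down it reaches from about 400 to 875 mm from the base axis. Payload 4.4 kg.
Tool frame: the origin (TCP) lies between the finger pads, 19 mm behind the fingertips; this is the grasp point; z points along the fingers, y is the line along which they close (so a half turn about z gives the same grasp; the last joint's range is limited). The gripper opens to 85 mm and grips with 20 to 120 N. Pads are 22 mm wide; open, the fingers measure 114 mm over their backs; the gripper's body (76 mm by 85 mm) begins 54 mm behind the grasp point. The pads swing forward as they close: fully open they stand 13 mm farther back than shut.
Start: joints at [-1.171, 0.628, 0.038, 1.517, -0.027, 0.996, -0.02], TCP at [291.92, 580.776, 250.013] pointing down, gripper open.
Joint ranges: [-3.06, 3.06], [-0.37, 2.12], [-1.25, 1.32], [0.18, 2.47], [-1.1, 4.24], [0.23, 1.98], [-2.94, 2.94]. Speed limits (rad/s): [2.57, 2.57, 3.14, 3.14, 3.14, 3.14, 3.14].

INTERFACE

Orientations are given as [roll, pitch, yaw] about the fixed x, y, z axes, in that order (R = Rz(yaw) Ry(pitch) Rx(roll)).
In Python, from cell import read_state, get_image, camera_params, finish_job gives the robot as it stands.
- The arm moves only by the tool arm_command, never from a script. Its argument "deltas" is a list of rows, each an object of numbers: "dx", "dy", "dz": the shift along the world's x, y, z in m; "yaw": the turn about the world's z in degrees; "jaw": the opening, from 0 (shut) to 1 (fully open). A call has 1 to 20 rows; each row is the pose to reach, as a shift and turn from the pose commanded when the call began; what a row does not reach only later rows make up. A row lasts 1/10 s, in which the tool goes at most 50 mm and 8.59 degrees, less where a joint would pass 70% of its speed; a pose out of reach is approached as far as the arm can. A call with a gripper value outside its range is refused whole. The fingers move at their own pace and stop on an object; the grip force is fixed at half the most. Time passes only in rows, so rows that repeat a pose let the fingers close. It gives the time, the measured TCP pose, the force, the opening and the grip force at its end, in the units of the state.
- read_state(): the state, without advancing time (a new reading comes with each control period).
- get_image(name): name is "scene" or "top" or "wrist"; returns (picture, depth): 400x640x3 uint8, red, green, blue; 400x640 float32, mm along the optical axis (not along the pixel's ray), 0 where there is no reading.
- camera_params(name): a dict with "camera_matrix" (3x3 intrinsics, pixels), "k1" (the pictures are not rectified: a ray, as slopes to the right and down, at radius r is drawn at 1 + k1 r^2 times it, then the intrinsics apply), "extrinsics" (4x4, takes a point from camera to world coordinates). Camera axes: x right, y down, z forward; pixel columns grow to the right and rows downward; lengths in mm; the calibration is good to about 2 mm. A picture is of the moment at which its call begins: read the wrist's pose just before it. camera_params takes no time and is no camera call; for the wrist camera it gives the pose at the moment of the call.
- finish_job(): hands the job in; it is judged then, once.
The state is a dict: "clock": time; "qpos": joint angles; "qd": joint speeds; "tau": joint torques, N m; "eef_pos": TCP position; "tool_rot": TCP orientation; "force": force on the tool from outside, world axes, zero at the start; "torque": the same for the moment, N m; "width": finger opening in mm; "gripper_force": force on a finger pad.
Only numpy, scipy, OpenCV 4.12 (cv2) and the standard library are available. Lean on these libraries where they do the work, as an engineer would, in place of code of your own. Each camera call takes 0.05 s, during which the arm holds its last target. There are 200 camera calls.

## Working session

There is one attempt and no reset: what is moved stays moved. The work goes in short steps, Python scripts to look and compute and a tool call to move; the robot and the scene stay as the last step left them, time stands still between calls to the robot, and variables do not carry over. Pictures are saved under pics/ and viewed, at most 10 in all, crops included, and the job is handed in when it is done.

Besides the shell and the picture viewer there is one more tool, called after "Emit:" in YAML: its name, and indented under it one key for each argument. arm_command: Moves the arm, as the interface text tells. Its arguments: {"type":"object","properties":{"deltas":{"type":"array"}},"required":["deltas"]}

```bash
mkdir -p pics
cat > h.py <<'E'
import numpy as np, cv2
from cell import *
def ray(P,u,v):
    K=np.array(P["camera_matrix"],float);E=np.array(P["extrinsics"],float)
    x,y=(u-K[0,2])/K[0,0],(v-K[1,2])/K[1,1]
    rd=np.hypot(x,y);r=rd
    for _ in range(20): r=rd/(1+P["k1"]*r*r)
    s=r/rd if rd>0 else 1
    return E[:3,3],E[:3,:3]@np.array([x*s,y*s,1.0])
def onz(P,u,v,z):
    o,d=ray(P,u,v);return o+d*(z-o[2])/d[2]
def dep(P,D,u,v):
    o,d=ray(P,u,v);return o+d*D[int(v),int(u)]
def cloud(P,D):
    K=np.array(P["camera_matrix"],float);E=np.array(P["extrinsics"],float)
    v,u=np.mgrid[:400,:640];x=(u-K[0,2])/K[0,0];y=(v-K[1,2])/K[1,1]
    rd=np.hypot(x,y);r=rd.copy()
    for _ in range(20): r=rd/(1+P["k1"]*r*r)
    s=np.where(rd>0,r/np.maximum(rd,1e-9),1)
    c=np.stack([x*s*D,y*s*D,D],-1)@E[:3,:3].T+E[:3,3]
    c[D<=0]=np.nan
    return c
E
python3 - <<'E'
from h import *
for n in ["scene","top"]:
    im,D=get_image(n);P=camera_params(n)
    cv2.imwrite(f"pics/{n}0.png",im[:,:,::-1]);np.savez(f"{n}0.npz",im=im,D=D)
    print(n,np.round(P["extrinsics"],2).tolist(),P["k1"],P["camera_matrix"])
s=read_state();print(s["clock"],s["eef_pos"],s["tool_rot"],s["width"])
E
```

```text
scene [[0.36, 0.58, -0.73, 1118.09], [0.93, -0.23, 0.28, -205.43], [-0.0, -0.78, -0.62, 564.28], [0.0, 0.0, 0.0, 1.0]] -0.0612190831381869 [[376.35593223   0.         321.99973405]
 [  0.         376.35593223 201.16196152]
 [  0.           0.           1.        ]]
top [[-0.19, -0.95, 0.22, 369.52], [-0.98, 0.19, -0.04, 20.36], [-0.0, -0.23, -0.97, 826.94], [0.0, 0.0, 0.0, 1.0]] -0.08802240698359251 [[465.0567808    0.         316.72174848]
 [  0.         465.0567808  202.64336842]
 [  0.           0.           1.        ]]
0.1 [291.67747431 580.28341767 249.18113642] [-3.13986030e+00  1.05301678e-05  2.67577034e+00] 85.23895032577205
```

View pics/scene0.png

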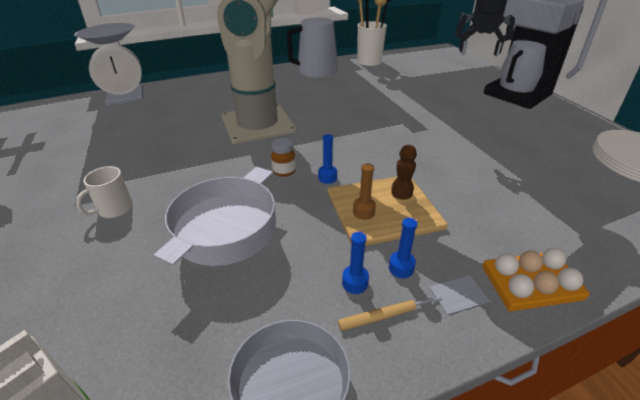

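View pics/top0.png

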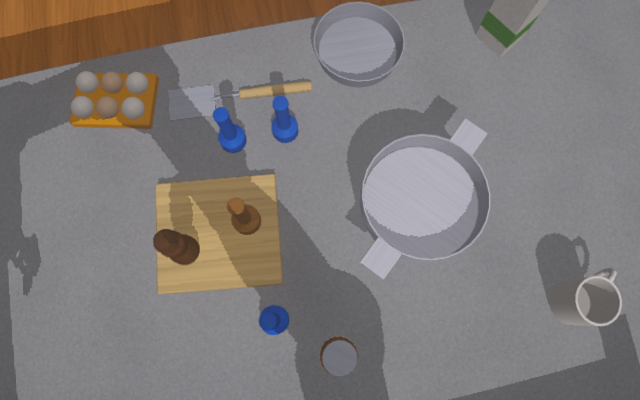

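The scene and top views agree:

| Thing | Scene px | Top px |
|---|---|---|
| Brown wooden mallet on the board | (366,190) | (243,215) |
| Dark waisted pepper mill | (404,172) | (178,245) |
| Three blue look-alikes | (328,160), (356,265), (403,248) | (274,320), (230,130), (285,120) |
| Ring with two lugs | (222,220) | (427,197), lugs at (468,136) and (381,258) |
| Steel tin without lugs | (290,370) | (358,42) |

The wooden mallet with a straight handle and drum head, and the ring with lugs, fit the description. I'll confirm the mallet in a crop.

Run:
```python
from h import *
a=np.load("scene0.npz");t=np.load("top0.npz")
c1=cv2.resize(a["im"][120:260,310:460],None,fx=2.6,fy=2.6,interpolation=3);c2=cv2.resize(t["im"][160:300,140:290],None,fx=2.6,fy=2.6,interpolation=3)
cv2.imwrite("pics/crop0.png",np.hstack([c1,c2])[:,:,::-1])
for n,f,box in (("scene",a,(330,395,155,230)),("top",t,(215,280,185,250))):
    P=camera_params(n);C=cloud(P,f["D"]);x0,x1,y0,y1=box
    hsv=cv2.cvtColor(f["im"],cv2.COLOR_RGB2HSV)
    m=np.zeros((400,640),bool);m[y0:y1,x0:x1]=1
    m&=(C[...,2]>28)&(C[...,2]<160)
    p=C[m];print(n,"mallet pts",len(p),"zmax",np.percentile(p[:,2],[98,100]))
    for lo,hi in((28,42),(58,80),(80,100),(100,125),(136,150)):
        q=p[(p[:,2]>lo)&(p[:,2]<hi)]
        if len(q):print(lo,hi,len(q),q[:,:2].min(0).round(),q[:,:2].max(0).round(),q[:,:2].mean(0).round(1))
    # mill
    # ring
    b=(130,290,150,280) if n=="scene" else (340,510,110,290)
    m=np.zeros((400,640),bool);m[b[2]:b[3],b[0]:b[1]]=1
    m&=(C[...,2]>80)&(C[...,2]<125)
    q=C[m];c,_=cv2.minEnclosingCircle(q[:,:2].astype(np.float32));print("ring pts",len(q),q.mean(0).round(1),np.percentile(q[:,2],[2,50,98]),c,_)
    uv=np.argwhere(m);r=np.hypot(*(q[:,:2]-np.array(c)).T)
    L=(r>112);ql=q[L];yax=np.linalg.svd(ql[:,:2]-ql[:,:2].mean(0))[2][0]
    for s in(1,-1):
        k=((ql[:,:2]-np.array(c))@yax)*s>0
        print("lug",k.sum(),ql[k].mean(0).round(1),np.median(ql[k],0).round(1),uv[L][k].mean(0).round())
    print("axis",yax)
    # board
    mb=(hsv[...,0]>10)&(hsv[...,0]<28)&(hsv[...,1]>70)&(C[...,2]>10)&(C[...,2]<25)&(C[...,0]<650)
    mb=cv2.morphologyEx(mb.astype(np.uint8),cv2.MORPH_OPEN,np.ones((3,3)))>0
    q=C[mb];print("board",mb.sum(),np.median(q[:,2]),cv2.minAreaRect(q[:,:2].astype(np.float32)))
```

```text
scene mallet pts 841 zmax [141.37698328 143.62780189]
28 42 166 [367.  85.] [577. 211.] [528.4 117.7]
58 80 105 [382.  98.] [565. 120.] [537.1 105.2]
80 100 88 [546.  98.] [564. 121.] [558.8 106.2]
100 125 109 [546.  98.] [564. 121.] [558.8 106.3]
136 150 94 [538.  97.] [567. 123.] [554.2 109.2]
ring pts 2609 [ 531.6 -199.8   93.4] [ 80.74815064  96.17516653 100.31103124] (483.0306701660156, -146.95803833007812) 210.2323760986328
lug 790 [ 615.7 -199.2   91.7] [ 617.9 -200.4   92.7] [244. 223.]
lug 784 [ 556.6 -282.8   96.2] [ 590.7 -284.4   98.7] [234. 172.]
axis [0.6903996  0.72342823]
board 3936 16.98281671540343 ((543.2320556640625, 167.3852996826172), (221.44073486328125, 202.90853881835938), 83.73902130126953)
top mallet pts 845 zmax [144.16855966 145.52939496]
28 42 51 [523.  91.] [553. 135.] [530.4 106.1]
58 80 48 [536. 104.] [551. 126.] [539.8 112.2]
80 100 42 [536. 104.] [551. 122.] [540.  110.7]
100 125 59 [536. 104.] [549. 124.] [539.4 111.3]
136 150 238 [535. 102.] [562. 127.] [547.2 114.5]
ring pts 3148 [ 516.4 -190.4   96.4] [ 81.13958871  98.6524332  101.61967245] (516.4138793945312, -186.04615783691406) 154.71273803710938
lug 796 [428.5 -86.9  99.6] [428.5 -86.8  99.6] [260. 379.]
lug 605 [ 603.6 -284.6   99. ] [ 603.6 -284.4   99. ] [134. 470.]
axis [-0.66295131  0.74866252]
board 11524 18.56956825434804 ((538.5985107421875, 172.00064086914062), (219.06320190429688, 200.0409698486328), 83.64540100097656)
```

View pics/crop0.png

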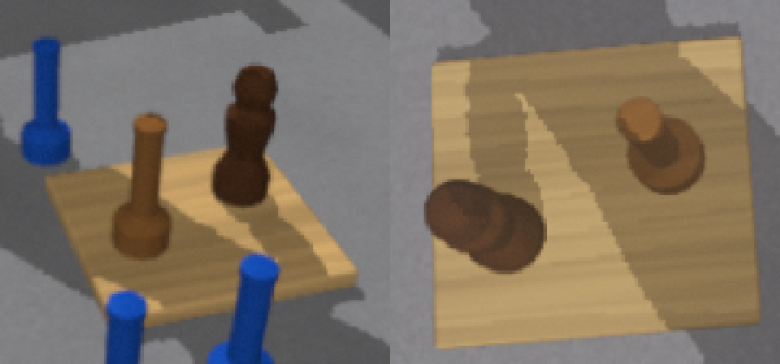

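The crop confirms it: the wooden drum-headed mallet (crop px (147,190) and (660,140)) stands beside the knobbed dark mill. It's free of the blue ones. I'll work out the neighbours' positions from both views for clearance and move to hover above the mallet.

Emit:
arm_command:
  deltas:
    - {"dx": 0.02, "dy": -0.04}
    - {"dx": 0.04, "dy": -0.08}
    - {"dx": 0.065, "dy": -0.12}
    - {"dx": 0.085, "dy": -0.16}
    - {"dx": 0.105, "dy": -0.2}
    - {"dx": 0.13, "dy": -0.24}
    - {"dx": 0.15, "dy": -0.28}
    - {"dx": 0.17, "dy": -0.32}
    - {"dx": 0.195, "dy": -0.36}
    - {"dx": 0.215, "dy": -0.4}
    - {"dx": 0.24, "dy": -0.44}
    - {"dx": 0.258, "dy": -0.469}
    - {"dx": 0.258, "dy": -0.469}
    - {"dx": 0.258, "dy": -0.469}

```text
invalid input at $.deltas[0]: expected keys dx, dy, dz, yaw, jaw
```

Run:
```python
from h import *
for n in("scene","top"):
    f=np.load(n+"0.npz");P=camera_params(n);C=cloud(P,f["D"]);hsv=cv2.cvtColor(f["im"],cv2.COLOR_RGB2HSV)
    m=((hsv[...,0]>105)&(hsv[...,0]<128)&(hsv[...,1]>180)).astype(np.uint8)
    k,l,s,c=cv2.connectedComponentsWithStats(m)
    for i in range(1,k):
        if s[i,4]>100:
            p=C[l==i];t=p[p[:,2]>np.nanmax(p[:,2])-8];print(n,"blue",c[i].round(),t.mean(0).round())
    m=(C[...,0]>450)&(C[...,0]<640)&(C[...,1]>190)&(C[...,1]<275)&(C[...,2]>90)&(C[...,2]<165)
    print("mill",C[m].mean(0).round(),C[m].min(0),C[m].max(0))
s=read_state();print(s["clock"],s["eef_pos"],s["tool_rot"],s["force"])
P=camera_params("wrist");im,D=get_image("wrist");C=cloud(P,D)
cv2.imwrite("pics/w0.png",im[:,:,::-1])
m=(np.hypot(C[...,0]-550,C[...,1]-112)<45)&(C[...,2]>28)&(C[...,2]<150)
p=C[m];print(m.sum())
for lo,hi in((28,50),(58,100),(136,150)):
    q=p[(p[:,2]>lo)&(p[:,2]<hi)]
    if len(q):print(lo,hi,len(q),q.min(0).round(),q.max(0).round(),q.mean(0).round(1))
print(np.round(P["extrinsics"],2).tolist())
```

```text
scene blue [327. 162.] [379.  92. 122.]
scene blue [404. 252.] [716. 112. 122.]
scene blue [356. 267.] [717.  13. 122.]
mill [530. 220. 120.] [506.32659065 204.63040956  90.14139832] [543.66157131 245.03766227 148.36742664]
top blue [280. 103.] [708.  18. 124.]
top blue [221. 115.] [708. 118. 124.]
top blue [286. 131.] [698.  17.  31.]
top blue [233. 140.] [701. 115.  32.]
top blue [279. 325.] [359. 101. 124.]
mill [512. 225. 130.] [494.77154171 209.82402765  90.89299958] [535.41466313 248.86803231 150.71048935]
0.1 [291.67747431 580.28341767 249.18113642] [-3.13986030e+00  1.05301678e-05  2.67577034e+00] [-0.7448654  -0.36466771 -0.16850051]
0
[[0.45, 0.86, 0.25, 227.5], [0.89, -0.43, -0.13, 612.84], [-0.0, 0.28, -0.96, 372.52], [0.0, 0.0, 0.0, 1.0]]
```

View pics/w0.png

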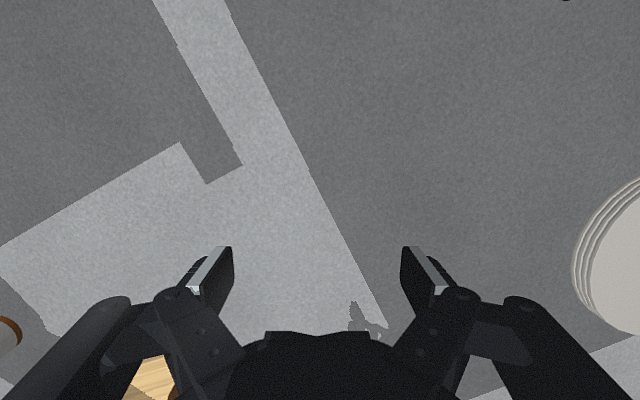

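The wrist view shows only bare worktop at the start pose. The move was refused because every row needs all five keys, so I'll resend it.

Emit:
arm_command:
  deltas:
    - {"dx": 0.02, "dy": -0.04, "dz": 0, "yaw": 0, "jaw": 1}
    - {"dx": 0.04, "dy": -0.08, "dz": 0, "yaw": 0, "jaw": 1}
    - {"dx": 0.065, "dy": -0.12, "dz": 0, "yaw": 0, "jaw": 1}
    - {"dx": 0.085, "dy": -0.16, "dz": 0, "yaw": 0, "jaw": 1}
    - {"dx": 0.105, "dy": -0.2, "dz": 0, "yaw": 0, "jaw": 1}
    - {"dx": 0.13, "dy": -0.24, "dz": 0, "yaw": 0, "jaw": 1}
    - {"dx": 0.15, "dy": -0.28, "dz": 0, "yaw": 0, "jaw": 1}
    - {"dx": 0.17, "dy": -0.32, "dz": 0, "yaw": 0, "jaw": 1}
    - {"dx": 0.195, "dy": -0.36, "dz": 0, "yaw": 0, "jaw": 1}
    - {"dx": 0.215, "dy": -0.4, "dz": 0, "yaw": 0, "jaw": 1}
    - {"dx": 0.24, "dy": -0.44, "dz": 0, "yaw": 0, "jaw": 1}
    - {"dx": 0.258, "dy": -0.469, "dz": 0, "yaw": 0, "jaw": 1}
    - {"dx": 0.258, "dy": -0.469, "dz": 0, "yaw": 0, "jaw": 1}
    - {"dx": 0.258, "dy": -0.469, "dz": 0, "yaw": 0, "jaw": 1}

```text
clock: 1.55
eef_pos: [549.9, 111.0, 249.7]
tool_rot: [-3.141, -0.001, 2.674]
force: [0.3, 0.4, -0.4]
width: 85.5
gripper_force: 0.0
```

Run:
```python
from h import *
s=read_state();print(s["clock"],s["eef_pos"],s["tool_rot"],s["force"],s["qpos"])
P=camera_params("wrist");im,D=get_image("wrist");C=cloud(P,D)
cv2.imwrite("pics/w1.png",im[:,:,::-1])
m=(np.hypot(C[...,0]-550,C[...,1]-112)<45)&(C[...,2]>28)&(C[...,2]<150)
p=C[m];print(m.sum())
for lo,hi in((28,50),(58,100),(136,150)):
    q=p[(p[:,2]>lo)&(p[:,2]<hi)]
    if len(q):print(lo,hi,len(q),q.min(0).round(),q.max(0).round(),q.mean(0).round(1))
```

```text
1.55 [549.87159186 110.99842228 249.66445895] [-3.14127802e+00 -8.44627793e-04  2.67357392e+00] [ 0.29300836  0.41154074 -0.44874768] [-0.2881895   0.50085529  0.05866423  1.77115553 -0.03719746  0.87149518
  0.89003431]
1890
28 50 743 [524.  89.  28.] [572. 138.  50.] [541.5 116.8  45.4]
58 100 159 [537. 103.  58.] [551. 125. 100.] [540.5 117.4  80.1]
136 150 741 [536. 100. 136.] [562. 127. 144.] [548.5 113.6 141. ]
```

View pics/w1.png

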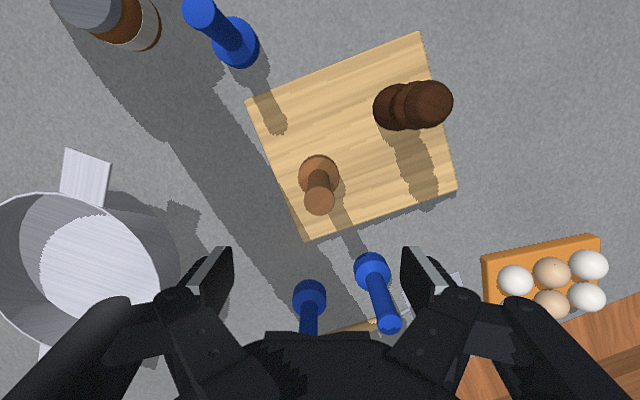

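The wrist view shows the mallet at px (318,185), clear of both fingers, and its top centre at (548.5,113.6) agrees with the top camera. Handle top ≈143.5, so the face is at ≈18.5 and I'll grip at z ≈ 104.

Emit:
arm_command:
  deltas:
    - {"dx": -0.001, "dy": 0.0025, "dz": -0.03, "yaw": 0, "jaw": 1}
    - {"dx": -0.001, "dy": 0.0025, "dz": -0.07, "yaw": 0, "jaw": 1}
    - {"dx": -0.001, "dy": 0.0025, "dz": -0.11, "yaw": 0, "jaw": 1}
    - {"dx": -0.001, "dy": 0.0025, "dz": -0.135, "yaw": 0, "jaw": 1}
    - {"dx": -0.001, "dy": 0.0025, "dz": -0.146, "yaw": 0, "jaw": 1}
    - {"dx": -0.001, "dy": 0.0025, "dz": -0.146, "yaw": 0, "jaw": 1}
    - {"dx": -0.001, "dy": 0.0025, "dz": -0.146, "yaw": 0, "jaw": 0.6}
    - {"dx": -0.001, "dy": 0.0025, "dz": -0.146, "yaw": 0, "jaw": 0.4}
    - {"dx": -0.001, "dy": 0.0025, "dz": -0.146, "yaw": 0, "jaw": 0.3}
    - {"dx": -0.001, "dy": 0.0025, "dz": -0.146, "yaw": 0, "jaw": 0}
    - {"dx": -0.001, "dy": 0.0025, "dz": -0.146, "yaw": 0, "jaw": 0}
    - {"dx": -0.001, "dy": 0.0025, "dz": -0.146, "yaw": 0, "jaw": 0}
    - {"dx": -0.001, "dy": 0.0025, "dz": -0.146, "yaw": 0, "jaw": 0}
    - {"dx": -0.001, "dy": 0.0025, "dz": -0.146, "yaw": 0, "jaw": 0}

```text
clock: 3.0
eef_pos: [549.3, 114.0, 104.9]
tool_rot: [3.141, 0.001, 2.675]
force: [-1.9, -0.1, 6.7]
width: 22.7
gripper_force: 58.4
```

Emit:
arm_command:
  deltas:
    - {"dx": 0, "dy": 0, "dz": 0.02, "yaw": 0, "jaw": 0}
    - {"dx": 0, "dy": 0, "dz": 0.05, "yaw": 0, "jaw": 0}
    - {"dx": 0, "dy": 0, "dz": 0.09, "yaw": 0, "jaw": 0}
    - {"dx": 0, "dy": 0, "dz": 0.12, "yaw": 0, "jaw": 0}
    - {"dx": -0.01, "dy": -0.02, "dz": 0.13, "yaw": 0, "jaw": 0}
    - {"dx": -0.03, "dy": -0.05, "dz": 0.13, "yaw": 0, "jaw": 0}
    - {"dx": -0.05, "dy": -0.085, "dz": 0.13, "yaw": 0, "jaw": 0}
    - {"dx": -0.07, "dy": -0.12, "dz": 0.13, "yaw": 0, "jaw": 0}
    - {"dx": -0.09, "dy": -0.155, "dz": 0.13, "yaw": 0, "jaw": 0}
    - {"dx": -0.105, "dy": -0.18, "dz": 0.13, "yaw": 0, "jaw": 0}
    - {"dx": -0.115, "dy": -0.198, "dz": 0.13, "yaw": 0, "jaw": 0}
    - {"dx": -0.118, "dy": -0.204, "dz": 0.13, "yaw": 0, "jaw": 0}
    - {"dx": -0.118, "dy": -0.204, "dz": 0.13, "yaw": 0, "jaw": 0}
    - {"dx": -0.118, "dy": -0.204, "dz": 0.13, "yaw": 0, "jaw": 0}

```text
clock: 4.4
eef_pos: [431.6, -88.6, 233.9]
tool_rot: [3.141, 0.0, 2.677]
force: [-0.7, 0.8, -3.1]
width: 22.6
gripper_force: 59.5
```

```bash
cat > look.py <<'E'
import sys
from h import *
tag=sys.argv[1]
s=read_state();e=s["eef_pos"];print(s["clock"],e.round(1) if hasattr(e,'round') else e,s["tool_rot"],s["force"],"w",s["width"])
vis=[]
for n in("wrist","scene","top"):
    P=camera_params(n);im,D=get_image(n);C=cloud(P,D);vis.append(im)
    # mallet head: brown pixels below tcp
    hsv=cv2.cvtColor(im,cv2.COLOR_RGB2HSV)
    br=(hsv[...,0]<22)&(hsv[...,1]>90)&(np.hypot(C[...,0]-e[0],C[...,1]-e[1])<45)&(C[...,2]<e[2])
    q=C[br]
    if len(q)>20: print(n,"mallet",len(q),q.min(0).round(),q.max(0).round(),"zpct",np.percentile(q[:,2],[1,5]).round(1))
    lo=float(sys.argv[2]) if len(sys.argv)>2 else 80
    m=(np.hypot(C[...,0]-517,C[...,1]+187)<165)&(C[...,2]>lo)&(C[...,2]<115)&(hsv[...,1]<60)
    u=np.array([-.663,.749]);d=C[...,:2]-np.array([516.4,-186.]);a=d@u;b=d@np.array([u[1],-u[0]])
    for k,sg in(("A",1),("B",-1)):
        q=C[m&(a*sg>112)&(abs(b)<30)]
        if len(q)>20: print(n,"lug",k,len(q),np.median(q,0).round(1),"a",np.percentile(a[m&(a*sg>112)&(abs(b)<30)],[2,98]).round(),"b",np.percentile(b[m&(a*sg>112)&(abs(b)<30)],[2,98]).round())
cv2.imwrite(f"pics/{tag}.png",np.vstack([np.hstack(vis[:2]),np.hstack([vis[2],vis[2]*0])])[:,:,::-1][::2,::2])
E
python3 look.py a1
```

```text
4.4 [431.6 -88.6 233.9] [3.14072900e+00 1.04747134e-04 2.67700028e+00] [-0.73459617  0.81495226 -3.13432359] w 22.620925478575273
wrist mallet 3642 [ 407. -113.  150.] [453. -65. 234.] zpct [154.2 163.3]
wrist lug A 657 [415.8 -82.4  98.5] a [127. 151.] b [-23.  21.]
scene mallet 671 [ 420. -115.  149.] [460. -68. 233.] zpct [149.7 152.2]
scene lug A 202 [431.9 -87.   98.4] a [112. 147.] b [-20.  24.]
scene lug B 540 [ 608.1 -286.3   99.1] a [-157. -113.] b [-21.  23.]
top mallet 345 [406. -97. 158.] [446. -61. 229.] zpct [162. 170.]
top lug A 169 [417.6 -71.7  99.5] a [139. 153.] b [-23.  23.]
```

View pics/a1.png

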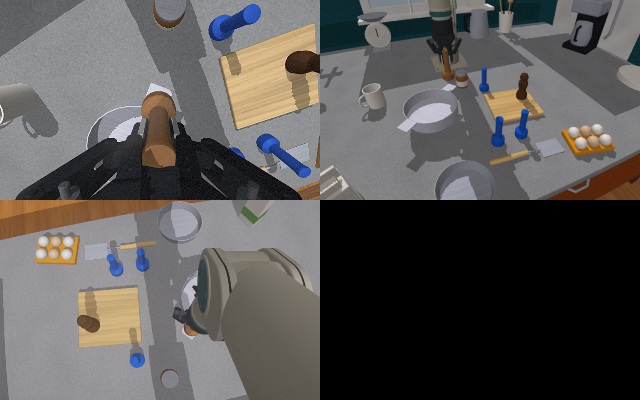

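The composite shows the mallet hanging upright in the gripper (wrist px ≈(155,110)) right above lug A. Lug tops are at z≈99 on both sides. I'll start with a light push: contact is expected at dz ≈ -48 mm, and I go about 10 mm below it.

Emit:
arm_command:
  deltas:
    - {"dx": 0, "dy": -0.001, "dz": -0.02, "yaw": 0, "jaw": 0}
    - {"dx": 0, "dy": -0.001, "dz": -0.038, "yaw": 0, "jaw": 0}
    - {"dx": 0, "dy": -0.001, "dz": -0.043, "yaw": 0, "jaw": 0}
    - {"dx": 0, "dy": -0.001, "dz": -0.045, "yaw": 0, "jaw": 0}
    - {"dx": 0, "dy": -0.001, "dz": -0.047, "yaw": 0, "jaw": 0}
    - {"dx": 0, "dy": -0.001, "dz": -0.049, "yaw": 0, "jaw": 0}
    - {"dx": 0, "dy": -0.001, "dz": -0.051, "yaw": 0, "jaw": 0}
    - {"dx": 0, "dy": -0.001, "dz": -0.053, "yaw": 0, "jaw": 0}
    - {"dx": 0, "dy": -0.001, "dz": -0.055, "yaw": 0, "jaw": 0}
    - {"dx": 0, "dy": -0.001, "dz": -0.057, "yaw": 0, "jaw": 0}
    - {"dx": 0, "dy": -0.001, "dz": -0.057, "yaw": 0, "jaw": 0}

```text
clock: 5.65
eef_pos: [431.1, -90.2, 177.6]
tool_rot: [3.141, 0.0, 2.676]
force: [-0.8, 2.3, 3.4]
width: 22.5
gripper_force: 60.3
```

```bash
python3 look.py a2 75
```

```text
5.65 [431.1 -90.2 177.6] [3.14070456e+00 3.81952190e-04 2.67616231e+00] [-0.81058174  2.28651252  3.35694486] w 22.469483521483077
wrist mallet 3660 [ 406. -114.   95.] [451. -66. 178.] zpct [ 98.1 107.1]
wrist lug A 382 [410.9 -78.3  88.8] a [133. 152.] b [-24.  22.]
scene mallet 582 [ 418. -116.   92.] [460. -69. 178.] zpct [93.4 97.2]
scene lug A 41 [447.3 -71.6  89.2] a [112. 150.] b [18. 25.]
scene lug B 522 [ 607.4 -285.9  100.4] a [-156. -113.] b [-22.  23.]
top mallet 254 [405. -97. 103.] [444. -63. 171.] zpct [106.3 112.2]
top lug A 103 [422.9 -66.4  90.4] a [139. 154.] b [-23.  23.]
top lug B 406 [ 608.7 -284.8  100.6] a [-151. -115.] b [-21.  22.]
```

The ring followed: A is now ~89.5, B ~100, at ~6.5 N. Face-to-TCP offset ≈ 88 mm. Next is B, to about 80.

Emit:
arm_command:
  deltas:
    - {"dx": 0, "dy": 0, "dz": 0.02, "yaw": 0, "jaw": 0}
    - {"dx": 0, "dy": 0, "dz": 0.04, "yaw": 0, "jaw": 0}
    - {"dx": 0.015, "dy": -0.017, "dz": 0.045, "yaw": 0, "jaw": 0}
    - {"dx": 0.04, "dy": -0.045, "dz": 0.045, "yaw": 0, "jaw": 0}
    - {"dx": 0.07, "dy": -0.079, "dz": 0.045, "yaw": 0, "jaw": 0}
    - {"dx": 0.1, "dy": -0.113, "dz": 0.045, "yaw": 0, "jaw": 0}
    - {"dx": 0.13, "dy": -0.147, "dz": 0.045, "yaw": 0, "jaw": 0}
    - {"dx": 0.155, "dy": -0.175, "dz": 0.045, "yaw": 0, "jaw": 0}
    - {"dx": 0.17, "dy": -0.192, "dz": 0.04, "yaw": 0, "jaw": 0}
    - {"dx": 0.17, "dy": -0.192, "dz": 0.025, "yaw": 0, "jaw": 0}
    - {"dx": 0.17, "dy": -0.192, "dz": 0.015, "yaw": 0, "jaw": 0}
    - {"dx": 0.17, "dy": -0.192, "dz": 0.012, "yaw": 0, "jaw": 0}
    - {"dx": 0.17, "dy": -0.192, "dz": 0.009, "yaw": 0, "jaw": 0}
    - {"dx": 0.17, "dy": -0.192, "dz": 0.006, "yaw": 0, "jaw": 0}
    - {"dx": 0.17, "dy": -0.192, "dz": 0.003, "yaw": 0, "jaw": 0}
    - {"dx": 0.17, "dy": -0.192, "dz": 0.0, "yaw": 0, "jaw": 0}
    - {"dx": 0.17, "dy": -0.192, "dz": -0.003, "yaw": 0, "jaw": 0}
    - {"dx": 0.17, "dy": -0.192, "dz": -0.006, "yaw": 0, "jaw": 0}
    - {"dx": 0.17, "dy": -0.192, "dz": -0.009, "yaw": 0, "jaw": 0}
    - {"dx": 0.17, "dy": -0.192, "dz": -0.009, "yaw": 0, "jaw": 0}

```text
clock: 7.8
eef_pos: [601.7, -284.4, 168.5]
tool_rot: [-3.14, 0.003, 2.675]
force: [-0.8, -4.1, 3.2]
width: 22.5
gripper_force: 60.7
```

```bash
python3 look.py b1 70
```

```text
7.8 [ 601.7 -284.4  168.5] [-3.14016693  0.00341189  2.67537278] [-0.84040255 -4.08082035  3.2391905 ] w 22.476173595625745
wrist mallet 3573 [ 577. -309.   85.] [ 624. -261.  168.] zpct [88.7 97.4]
wrist lug B 123 [ 603.5 -261.    80.8] a [-146. -112.] b [-27.  22.]
scene mallet 908 [ 589. -311.   83.] [ 630. -263.  168.] zpct [84.4 88.1]
scene lug A 204 [433.  -87.6  92. ] a [113. 145.] b [-21.  24.]
scene lug B 195 [ 620.7 -285.9   79.6] a [-160. -113.] b [-20.  24.]
top mallet 632 [ 575. -306.   87.] [ 622. -258.  168.] zpct [90.  95.1]
top lug A 715 [429.1 -87.4  93. ] a [113. 150.] b [-22.  22.]
top lug B 29 [ 609.3 -261.8   82.5] a [-153. -112.] b [-23.  23.]
```

Emit:
arm_command:
  deltas:
    - {"dx": 0, "dy": 0, "dz": 0.02, "yaw": 0, "jaw": 0}
    - {"dx": 0, "dy": 0.001, "dz": 0.04, "yaw": 0, "jaw": 0}
    - {"dx": -0.015, "dy": 0.017, "dz": 0.045, "yaw": 0, "jaw": 0}
    - {"dx": -0.045, "dy": 0.051, "dz": 0.045, "yaw": 0, "jaw": 0}
    - {"dx": -0.075, "dy": 0.085, "dz": 0.045, "yaw": 0, "jaw": 0}
    - {"dx": -0.105, "dy": 0.119, "dz": 0.045, "yaw": 0, "jaw": 0}
    - {"dx": -0.135, "dy": 0.153, "dz": 0.045, "yaw": 0, "jaw": 0}
    - {"dx": -0.16, "dy": 0.182, "dz": 0.045, "yaw": 0, "jaw": 0}
    - {"dx": -0.17, "dy": 0.193, "dz": 0.038, "yaw": 0, "jaw": 0}
    - {"dx": -0.17, "dy": 0.193, "dz": 0.022, "yaw": 0, "jaw": 0}
    - {"dx": -0.17, "dy": 0.193, "dz": 0.014, "yaw": 0, "jaw": 0}
    - {"dx": -0.17, "dy": 0.193, "dz": 0.011, "yaw": 0, "jaw": 0}
    - {"dx": -0.17, "dy": 0.193, "dz": 0.008, "yaw": 0, "jaw": 0}
    - {"dx": -0.17, "dy": 0.193, "dz": 0.005, "yaw": 0, "jaw": 0}
    - {"dx": -0.17, "dy": 0.193, "dz": 0.002, "yaw": 0, "jaw": 0}
    - {"dx": -0.17, "dy": 0.193, "dz": -0.001, "yaw": 0, "jaw": 0}
    - {"dx": -0.17, "dy": 0.193, "dz": -0.004, "yaw": 0, "jaw": 0}
    - {"dx": -0.17, "dy": 0.193, "dz": -0.007, "yaw": 0, "jaw": 0}
    - {"dx": -0.17, "dy": 0.193, "dz": -0.01, "yaw": 0, "jaw": 0}
    - {"dx": -0.17, "dy": 0.193, "dz": -0.01, "yaw": 0, "jaw": 0}

```text
clock: 9.95
eef_pos: [430.2, -88.5, 157.8]
tool_rot: [3.141, -0.003, 2.676]
force: [-1.1, 1.6, -1.9]
width: 22.6
gripper_force: 59.7
```

```bash
python3 look.py a3 60
```

```text
9.95 [430.2 -88.5 157.8] [ 3.14095127e+00 -2.71766516e-03  2.67643574e+00] [-1.12465902  1.56007079 -1.85522198] w 22.597173636317716
wrist mallet 3664 [ 405. -113.   75.] [449. -64. 158.] zpct [77.8 86.8]
wrist lug A 237 [407.2 -83.5  68.6] a [123. 154.] b [-25.  22.]
scene mallet 564 [ 416. -116.   74.] [460. -68. 158.] zpct [74.6 77.6]
scene lug A 38 [447.  -71.3  69.2] a [115. 148.] b [19. 26.]
scene lug B 513 [ 608.2 -286.6   83.4] a [-157. -113.] b [-22.  23.]
top mallet 219 [406. -96.  81.] [445. -64. 108.] zpct [87.5 92.4]
top lug A 99 [420.8 -66.4  69.9] a [140. 154.] b [-23.  23.]
top lug B 525 [ 604.8 -284.6   83.5] a [-150. -113.] b [-21.  22.]
```

Emit:
arm_command:
  deltas:
    - {"dx": 0, "dy": 0, "dz": 0.02, "yaw": 0, "jaw": 0}
    - {"dx": 0, "dy": 0, "dz": 0.04, "yaw": 0, "jaw": 0}
    - {"dx": 0.015, "dy": -0.017, "dz": 0.05, "yaw": 0, "jaw": 0}
    - {"dx": 0.045, "dy": -0.051, "dz": 0.05, "yaw": 0, "jaw": 0}
    - {"dx": 0.075, "dy": -0.085, "dz": 0.05, "yaw": 0, "jaw": 0}
    - {"dx": 0.105, "dy": -0.119, "dz": 0.05, "yaw": 0, "jaw": 0}
    - {"dx": 0.135, "dy": -0.153, "dz": 0.05, "yaw": 0, "jaw": 0}
    - {"dx": 0.16, "dy": -0.182, "dz": 0.045, "yaw": 0, "jaw": 0}
    - {"dx": 0.171, "dy": -0.193, "dz": 0.038, "yaw": 0, "jaw": 0}
    - {"dx": 0.171, "dy": -0.193, "dz": 0.024, "yaw": 0, "jaw": 0}
    - {"dx": 0.171, "dy": -0.193, "dz": 0.015, "yaw": 0, "jaw": 0}
    - {"dx": 0.171, "dy": -0.193, "dz": 0.012, "yaw": 0, "jaw": 0}
    - {"dx": 0.171, "dy": -0.193, "dz": 0.009, "yaw": 0, "jaw": 0}
    - {"dx": 0.171, "dy": -0.193, "dz": 0.006, "yaw": 0, "jaw": 0}
    - {"dx": 0.171, "dy": -0.193, "dz": 0.003, "yaw": 0, "jaw": 0}
    - {"dx": 0.171, "dy": -0.193, "dz": 0.0, "yaw": 0, "jaw": 0}
    - {"dx": 0.171, "dy": -0.193, "dz": -0.003, "yaw": 0, "jaw": 0}
    - {"dx": 0.171, "dy": -0.193, "dz": -0.006, "yaw": 0, "jaw": 0}
    - {"dx": 0.171, "dy": -0.193, "dz": -0.009, "yaw": 0, "jaw": 0}
    - {"dx": 0.171, "dy": -0.193, "dz": -0.011, "yaw": 0, "jaw": 0}

```text
clock: 12.1
eef_pos: [602.4, -283.6, 147.2]
tool_rot: [-3.141, 0.002, 2.676]
force: [-1.2, -2.2, 5.3]
width: 22.6
gripper_force: 60.8
```

```bash
python3 look.py b2 45
```

```text
12.1 [ 602.4 -283.6  147.2] [-3.14092042e+00  1.69090304e-03  2.67562248e+00] [-1.20520777 -2.20541057  5.25326609] w 22.571708274700764
wrist mallet 3603 [ 577. -308.   64.] [ 624. -260.  147.] zpct [67.2 77. ]
wrist lug B 108 [ 586.  -283.7   59.8] a [-154. -112.] b [-26.  22.]
scene mallet 854 [ 591. -309.   62.] [ 630. -262.  147.] zpct [63.7 67.2]
scene lug A 205 [433.  -87.7  72.3] a [112. 146.] b [-21.  24.]
scene lug B 184 [ 620.9 -286.8   58. ] a [-159. -112.] b [-20.  24.]
top mallet 583 [ 575. -306.   67.] [ 622. -258.  147.] zpct [68.8 75.9]
top lug A 693 [428.7 -87.2  73.5] a [113. 151.] b [-22.  22.]
top lug B 34 [ 606.9 -277.    63.7] a [-153. -112.] b [-25.  24.]
```

Emit:
arm_command:
  deltas:
    - {"dx": 0, "dy": 0, "dz": 0.02, "yaw": 0, "jaw": 0}
    - {"dx": 0, "dy": 0, "dz": 0.04, "yaw": 0, "jaw": 0}
    - {"dx": -0.015, "dy": 0.017, "dz": 0.05, "yaw": 0, "jaw": 0}
    - {"dx": -0.045, "dy": 0.051, "dz": 0.05, "yaw": 0, "jaw": 0}
    - {"dx": -0.075, "dy": 0.085, "dz": 0.05, "yaw": 0, "jaw": 0}
    - {"dx": -0.105, "dy": 0.119, "dz": 0.05, "yaw": 0, "jaw": 0}
    - {"dx": -0.135, "dy": 0.153, "dz": 0.05, "yaw": 0, "jaw": 0}
    - {"dx": -0.16, "dy": 0.181, "dz": 0.045, "yaw": 0, "jaw": 0}
    - {"dx": -0.171, "dy": 0.193, "dz": 0.038, "yaw": 0, "jaw": 0}
    - {"dx": -0.171, "dy": 0.193, "dz": 0.024, "yaw": 0, "jaw": 0}
    - {"dx": -0.171, "dy": 0.193, "dz": 0.016, "yaw": 0, "jaw": 0}
    - {"dx": -0.171, "dy": 0.193, "dz": 0.013, "yaw": 0, "jaw": 0}
    - {"dx": -0.171, "dy": 0.193, "dz": 0.01, "yaw": 0, "jaw": 0}
    - {"dx": -0.171, "dy": 0.193, "dz": 0.007, "yaw": 0, "jaw": 0}
    - {"dx": -0.171, "dy": 0.193, "dz": 0.004, "yaw": 0, "jaw": 0}
    - {"dx": -0.171, "dy": 0.193, "dz": 0.002, "yaw": 0, "jaw": 0}
    - {"dx": -0.171, "dy": 0.193, "dz": 0.0, "yaw": 0, "jaw": 0}
    - {"dx": -0.171, "dy": 0.193, "dz": -0.001, "yaw": 0, "jaw": 0}
    - {"dx": -0.171, "dy": 0.193, "dz": -0.001, "yaw": 0, "jaw": 0}

```text
clock: 14.15
eef_pos: [430.5, -88.9, 146.0]
tool_rot: [3.141, -0.001, 2.676]
force: [-1.0, 1.5, -0.2]
width: 23.1
gripper_force: 59.9
```

```bash
python3 look.py a4 45
```

```text
14.15 [430.5 -88.9 146. ] [ 3.14094672e+00 -1.44838407e-03  2.67637079e+00] [-0.95870862  1.49662425 -0.20053338] w 23.096923669925463
wrist mallet 3668 [ 405. -113.   64.] [449. -65. 146.] zpct [66.  74.7]
wrist lug A 255 [408.  -83.4  58.5] a [127. 154.] b [-25.  22.]
scene mallet 546 [ 414. -116.   62.] [461. -68. 146.] zpct [62.7 66.1]
scene lug A 31 [445.  -69.4  58.9] a [114. 148.] b [15. 25.]
scene lug B 522 [ 608.  -286.3   60.7] a [-157. -113.] b [-21.  23.]
top mallet 207 [405. -94.  71.] [445. -64.  94.] zpct [74.4 80.7]
top lug A 84 [420.7 -66.4  59.5] a [140. 155.] b [-23.  23.]
top lug B 514 [ 604.4 -284.6   60.6] a [-151. -113.] b [-21.  22.]
```

A is at 59 and B at 60.6, nearly level and about 4 mm above the stop. I'll finish gently.

Emit:
arm_command:
  deltas:
    - {"dx": 0, "dy": 0, "dz": -0.001, "yaw": 0, "jaw": 0}
    - {"dx": 0, "dy": 0, "dz": -0.002, "yaw": 0, "jaw": 0}
    - {"dx": 0, "dy": 0, "dz": -0.003, "yaw": 0, "jaw": 0}
    - {"dx": 0, "dy": 0, "dz": -0.003, "yaw": 0, "jaw": 0}

```text
clock: 14.7
eef_pos: [431.1, -89.9, 143.2]
tool_rot: [3.141, 0.0, 2.676]
force: [-1.6, 1.4, 3.9]
width: 22.9
gripper_force: 60.4
```

Now B: contact is expected near TCP 149, and I push to about 144.

Emit:
arm_command:
  deltas:
    - {"dx": 0, "dy": 0, "dz": 0.02, "yaw": 0, "jaw": 0}
    - {"dx": 0, "dy": 0, "dz": 0.04, "yaw": 0, "jaw": 0}
    - {"dx": 0.015, "dy": -0.017, "dz": 0.05, "yaw": 0, "jaw": 0}
    - {"dx": 0.045, "dy": -0.051, "dz": 0.05, "yaw": 0, "jaw": 0}
    - {"dx": 0.075, "dy": -0.085, "dz": 0.05, "yaw": 0, "jaw": 0}
    - {"dx": 0.105, "dy": -0.119, "dz": 0.05, "yaw": 0, "jaw": 0}
    - {"dx": 0.135, "dy": -0.153, "dz": 0.05, "yaw": 0, "jaw": 0}
    - {"dx": 0.16, "dy": -0.181, "dz": 0.045, "yaw": 0, "jaw": 0}
    - {"dx": 0.171, "dy": -0.193, "dz": 0.035, "yaw": 0, "jaw": 0}
    - {"dx": 0.171, "dy": -0.193, "dz": 0.02, "yaw": 0, "jaw": 0}
    - {"dx": 0.171, "dy": -0.193, "dz": 0.01, "yaw": 0, "jaw": 0}
    - {"dx": 0.171, "dy": -0.193, "dz": 0.008, "yaw": 0, "jaw": 0}
    - {"dx": 0.171, "dy": -0.193, "dz": 0.006, "yaw": 0, "jaw": 0}
    - {"dx": 0.171, "dy": -0.193, "dz": 0.004, "yaw": 0, "jaw": 0}
    - {"dx": 0.171, "dy": -0.193, "dz": 0.003, "yaw": 0, "jaw": 0}
    - {"dx": 0.171, "dy": -0.193, "dz": 0.002, "yaw": 0, "jaw": 0}
    - {"dx": 0.171, "dy": -0.193, "dz": 0.001, "yaw": 0, "jaw": 0}
    - {"dx": 0.171, "dy": -0.193, "dz": 0.0, "yaw": 0, "jaw": 0}
    - {"dx": 0.171, "dy": -0.193, "dz": 0.0, "yaw": 0, "jaw": 0}

```text
clock: 16.6
eef_pos: [602.0, -282.3, 143.1]
tool_rot: [3.141, -0.0, 2.676]
force: [-2.2, 2.5, 4.4]
width: 22.8
gripper_force: 60.4
```

```bash
python3 look.py b3 45
```

```text
16.6 [ 602.  -282.3  143.1] [ 3.14104478e+00 -1.36956852e-04  2.67593702e+00] [-2.15836596  2.54611691  4.37731455] w 22.833199281536956
wrist mallet 3542 [ 577. -306.   60.] [ 623. -258.  143.] zpct [63.7 72.9]
wrist lug B 94 [ 582.6 -286.3   55.8] a [-154. -112.] b [-25.  22.]
scene mallet 843 [ 589. -308.   58.] [ 630. -260.  142.] zpct [59.1 62.8]
scene lug A 201 [432.7 -86.9  56.1] a [113. 148.] b [-20.  24.]
scene lug B 141 [ 618.5 -288.4   55.6] a [-158. -113.] b [-21.  24.]
top mallet 555 [ 575. -303.   64.] [ 623. -256.  143.] zpct [66.7 74. ]
top lug A 708 [428.2 -86.3  57.1] a [113. 153.] b [-22.  22.]
top lug B 22 [ 607.2 -270.1   63.2] a [-144. -112.] b [-24.  25.]
```

Both lugs are at ~56 mm, so the ring is down and level. The mallet goes back to its old spot.

Emit:
arm_command:
  deltas:
    - {"dx": 0, "dy": 0, "dz": 0.025, "yaw": 0, "jaw": 0}
    - {"dx": 0, "dy": 0, "dz": 0.06, "yaw": 0, "jaw": 0}
    - {"dx": 0, "dy": 0.01, "dz": 0.09, "yaw": 0, "jaw": 0}
    - {"dx": -0.005, "dy": 0.035, "dz": 0.1, "yaw": 0, "jaw": 0}
    - {"dx": -0.01, "dy": 0.07, "dz": 0.1, "yaw": 0, "jaw": 0}
    - {"dx": -0.015, "dy": 0.11, "dz": 0.1, "yaw": 0, "jaw": 0}
    - {"dx": -0.02, "dy": 0.15, "dz": 0.1, "yaw": 0, "jaw": 0}
    - {"dx": -0.025, "dy": 0.19, "dz": 0.1, "yaw": 0, "jaw": 0}
    - {"dx": -0.03, "dy": 0.23, "dz": 0.1, "yaw": 0, "jaw": 0}
    - {"dx": -0.035, "dy": 0.27, "dz": 0.1, "yaw": 0, "jaw": 0}
    - {"dx": -0.04, "dy": 0.31, "dz": 0.1, "yaw": 0, "jaw": 0}
    - {"dx": -0.046, "dy": 0.345, "dz": 0.1, "yaw": 0, "jaw": 0}
    - {"dx": -0.05, "dy": 0.375, "dz": 0.1, "yaw": 0, "jaw": 0}
    - {"dx": -0.053, "dy": 0.395, "dz": 0.09, "yaw": 0, "jaw": 0}
    - {"dx": -0.053, "dy": 0.397, "dz": 0.06, "yaw": 0, "jaw": 0}
    - {"dx": -0.053, "dy": 0.397, "dz": 0.025, "yaw": 0, "jaw": 0}
    - {"dx": -0.053, "dy": 0.397, "dz": -0.005, "yaw": 0, "jaw": 0}
    - {"dx": -0.053, "dy": 0.397, "dz": -0.025, "yaw": 0, "jaw": 0}
    - {"dx": -0.053, "dy": 0.397, "dz": -0.03, "yaw": 0, "jaw": 0}
    - {"dx": -0.053, "dy": 0.397, "dz": -0.03, "yaw": 0, "jaw": 0}

```text
clock: 18.75
eef_pos: [549.2, 113.7, 112.1]
tool_rot: [-3.141, -0.0, 2.675]
force: [0.2, 0.1, -3.7]
width: 22.8
gripper_force: 59.9
```

```bash
python3 look.py c1 45
```

```text
18.75 [549.2 113.7 112.1] [-3.14067300e+00 -7.66314965e-05  2.67536039e+00] [ 0.24646838  0.13533593 -3.68834967] w 22.849317926582838
wrist mallet 7463 [504.  69.  15.] [592. 159. 112.] zpct [16.2 16.6]
wrist lug A 722 [443.  -71.6  55.9] a [113. 151.] b [16. 24.]
scene mallet 1067 [507.  70.  14.] [594. 158. 112.] zpct [15.2 15.9]
scene lug A 202 [432.1 -87.1  56.1] a [113. 147.] b [-20.  24.]
scene lug B 519 [ 607.4 -286.3   56. ] a [-157. -113.] b [-22.  23.]
top mallet 947 [504.  69.  15.] [587. 145. 112.] zpct [15.7 16.5]
top lug A 712 [428.1 -86.4  57. ] a [113. 153.] b [-22.  22.]
top lug B 530 [ 603.5 -284.7   56.2] a [-150. -113.] b [-22.  22.]
```

View pics/c1.png

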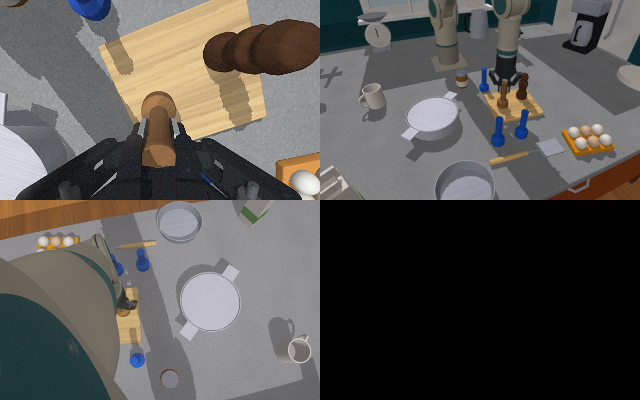

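The ring is down and level (scene (432,118) in the composite), and the mallet is upright just above the board at (503,95). I'll lower it until it touches.

Emit:
arm_command:
  deltas:
    - {"dx": 0, "dy": 0, "dz": -0.002, "yaw": 0, "jaw": 0}
    - {"dx": 0, "dy": 0, "dz": -0.004, "yaw": 0, "jaw": 0}
    - {"dx": 0, "dy": 0, "dz": -0.0055, "yaw": 0, "jaw": 0}
    - {"dx": 0, "dy": 0, "dz": -0.0065, "yaw": 0, "jaw": 0}
    - {"dx": 0, "dy": 0, "dz": -0.0065, "yaw": 0, "jaw": 0}

```text
clock: 19.4
eef_pos: [548.8, 114.3, 106.4]
tool_rot: [-3.141, -0.0, 2.676]
force: [1.1, -0.0, -4.3]
width: 22.6
gripper_force: 59.9
```

Emit:
arm_command:
  deltas:
    - {"dx": 0, "dy": 0, "dz": -0.0005, "yaw": 0, "jaw": 0}
    - {"dx": 0, "dy": 0, "dz": -0.001, "yaw": 0, "jaw": 0}
    - {"dx": 0, "dy": 0, "dz": -0.0015, "yaw": 0, "jaw": 0}
    - {"dx": 0, "dy": 0, "dz": -0.0015, "yaw": 0, "jaw": 0}

```text
clock: 19.8
eef_pos: [549.0, 114.3, 105.0]
tool_rot: [3.142, 0.0, 2.676]
force: [-0.0, -0.2, -2.8]
width: 22.5
gripper_force: 60.0
```

Emit:
arm_command:
  deltas:
    - {"dx": 0, "dy": 0, "dz": -0.0005, "yaw": 0, "jaw": 0}
    - {"dx": 0, "dy": 0, "dz": -0.0007, "yaw": 0, "jaw": 0}
    - {"dx": 0, "dy": 0, "dz": -0.0007, "yaw": 0, "jaw": 0}

```text
clock: 20.1
eef_pos: [549.0, 114.2, 105.0]
tool_rot: [3.141, 0.0, 2.676]
force: [-1.9, -0.2, 6.0]
width: 22.5
gripper_force: 60.3
```

Firm contact with the board (+6 N). I'll open slowly and then rise.

Emit:
arm_command:
  deltas:
    - {"dx": 0, "dy": 0, "dz": 0.0005, "yaw": 0, "jaw": 0.3}
    - {"dx": 0, "dy": 0, "dz": 0.0005, "yaw": 0, "jaw": 0.4}
    - {"dx": 0, "dy": 0, "dz": 0.0005, "yaw": 0, "jaw": 0.6}
    - {"dx": 0, "dy": 0, "dz": 0.0005, "yaw": 0, "jaw": 0.8}
    - {"dx": 0, "dy": 0, "dz": 0.0005, "yaw": 0, "jaw": 1}
    - {"dx": 0, "dy": 0, "dz": 0.0005, "yaw": 0, "jaw": 1}
    - {"dx": 0, "dy": 0, "dz": 0.0005, "yaw": 0, "jaw": 1}
    - {"dx": 0, "dy": 0, "dz": 0.0005, "yaw": 0, "jaw": 1}
    - {"dx": 0, "dy": 0, "dz": 0.02, "yaw": 0, "jaw": 1}
    - {"dx": 0, "dy": 0, "dz": 0.05, "yaw": 0, "jaw": 1}
    - {"dx": 0, "dy": 0, "dz": 0.09, "yaw": 0, "jaw": 1}
    - {"dx": 0, "dy": 0, "dz": 0.13, "yaw": 0, "jaw": 1}
    - {"dx": 0, "dy": 0, "dz": 0.16, "yaw": 0, "jaw": 1}
    - {"dx": 0, "dy": 0, "dz": 0.17, "yaw": 0, "jaw": 1}
    - {"dx": 0, "dy": 0, "dz": 0.17, "yaw": 0, "jaw": 1}
    - {"dx": 0, "dy": 0, "dz": 0.17, "yaw": 0, "jaw": 1}

```text
clock: 21.7
eef_pos: [548.1, 114.1, 273.0]
tool_rot: [-3.14, -0.002, 2.676]
force: [-0.0, 0.8, -0.3]
width: 85.4
gripper_force: 0.0
```

```bash
python3 look.py d1 45
```

```text
21.7 [548.1 114.1 273. ] [-3.14017948e+00 -1.78353196e-03  2.67580678e+00] [-0.03677378  0.75865662 -0.27078923] w 85.44978245025274
wrist mallet 3525 [503.  70.  15.] [593. 159. 270.] zpct [15.8 16.4]
wrist lug A 1181 [429.7 -86.3  56.5] a [113. 150.] b [-21.  23.]
scene mallet 1213 [505.  70.  14.] [593. 158. 144.] zpct [15.3 16.2]
scene lug A 204 [432.5 -87.2  56. ] a [113. 148.] b [-21.  24.]
scene lug B 519 [ 608.  -286.4   56. ] a [-157. -113.] b [-22.  23.]
top mallet 1953 [503.  70.  14.] [593. 159. 146.] zpct [15.7 16.6]
top lug A 712 [428.  -86.2  57.2] a [113. 153.] b [-22.  22.]
top lug B 534 [ 603.5 -284.8   56. ] a [-151. -113.] b [-22.  22.]
```

View pics/d1.png

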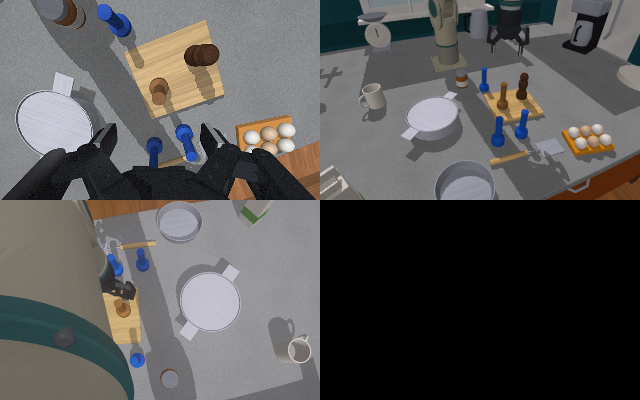

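The mallet stands upright and free on the board (wrist px (158,95)). The ring is down and level, and the gripper is clear.

```bash
python3 -c "
from cell import *
print(finish_job())"
```

```text
the job is handed in; nothing more can be done
None
```

The job is handed in at about 22 s of the 54 s allowed: the ring is all the way down and level (both lug tops at about 56 mm), and the mallet stands upright, released, on the chopping board; the judge's verdict was not returned.

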